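Stow the scraper in the sample carrier and lift the carrier level

TASK

Slide the scraper, blade first and lying flat, all the way into the slot of the sample carrier and let go of it, with the carrier still standing on the table. Then take the carrier by its black handle, lift it about 12 cm off the table and keep it level and steady, with the steel beaker still standing between its pins and the scraper still in its slot. Finish while holding the carrier in the air; leave the stamp and the single paste cup on the left alone.

Things in the scene. Friction and masses are not known exactly. Their poses are not given: they have to be found in the camera images.
- carrier: loose sample carrier, 0.5 kg empty: aluminium deck, x -130 to +105 mm, 116 mm wide (y), 6 mm thick. Origin on its underside below the handle. +x is the way the blade slides in, at the start away from the robot and to its right. Bare deck at x < -32 mm takes the scraper's handle; blue slotted block x -32 to +20, 88 wide, top at 30 mm; beaker beyond; handle over x = 0 on 8 mm rods at y +-50 mm
- carrier_grip (a point): centre of the carrier's black handle bar, 125 mm above the carrier's underside. The bar lies along the carrier's y, 72 mm long, 16 mm thick along carrier x (grip across this), from 115 to 135 mm above the underside. Free below it down to the block's top (30 mm) and the beaker's rim (75 mm, from x = 27 mm on). The carrier with its load nearly balances here
- slot_mouth (a point): centre of the slot's mouth in the blue block, at [-30, 0, 13.5] mm in the carrier's frame, axes as the carrier's. Slot 68 mm wide (y), 9 mm high (z 9 to 18 mm), 38 mm deep along +x to a stop; mouth flared about 5 mm at the top and sides. A scraper lying on the deck has its blade at z 12 to 14 mm of the carrier
- beaker_nest (a point): centre of the deck's surface between the eight upright pins, 8 mm thick and 16 mm high on a 83 mm circle, that seat the beaker; at carrier [62, 0, 6] mm; 75 mm clear between them
- beaker: small open steel beaker, empty, 70 mm across, 69 mm high, 0.11 kg, standing loose between the carrier's pins. Origin: centre of its underside, z up
- scraper: hand scraper lying flat on the table left of the cup pile: blue handle 22 mm wide, 14 mm high, y = -33 to +82 mm in its frame; steel blade 60 mm wide, 2 mm thick, 6 to 8 mm above the underside, bare from y = -82 (edge) to -40 mm. 164 mm long, 0.045 kg. Origin: centre of its underside; -y points along the blade, z up. At the start the blade points to the robot's right (-y) within 35 deg
- scraper_tip (a point): middle of the scraper's blade edge, at [0, -82, 7] mm in the scraper's frame
- date_stamp: bystander: red and black hand stamp standing upright, 26 x 45 x 74 mm high; origin at the centre of its underside
- paste_cup: bystander: single sealed cup of orange-brown paste standing at the left, 104 mm across, 46 mm high; origin at the centre of its underside
- cup_block: fixed pile of paste cups between the scraper and the carrier, always in the same place: it covers x 0.15 to 0.64 m, y -0.15 to 0.26 m of the table (narrower near the robot) and is 140 mm high; origin on the table at its middle. Carry things over it or round it
Mind the look-alikes: they are no part of the job. Of the things that look like the beaker, the smaller one is meant.

How it is judged:
On the way, in this order (a step that is already met when the one before it is completed fails the run):
1. the scraper lies released with its blade at least 30 mm deep in the slot, the carrier still on the table (x of scraper_tip in the frame of slot_mouth between 0.03 and 0.042 m and y of scraper_tip in the frame of slot_mouth between -0.01 and 0.01 m and z of scraper_tip in the frame of slot_mouth between -0.006 and 0.006 m and angle between the y axis of scraper and the x axis of carrier, either way round below 0.2 rad and contact force between the fingers and scraper below 0.1 N and height (world z) of carrier below 0.01 m), for 0.2 s.
2. the carrier is held by its handle, at least 50 mm off the table (height (world z) of carrier above 0.05 m and contact force between the fingers and carrier above 1 N and distance between the grasp point and carrier_grip below 0.05 m), for 0.2 s.
At the end, for the whole second after the job is handed in: The gripper holds the carrier by its handle, off the cup pile, underside 80 to 180 mm above the table, level within 0.12 rad, still (under 20 mm/s); beaker between its pins (12 mm); scraper in the slot at least 25 mm deep, centred to 12 mm, in line to 0.2 rad, untouched by the robot (height (world z) of carrier between 0.08 and 0.18 m and angle between carrier's own z axis and vertical below 0.12 rad and linear speed of carrier below 0.02 m/s and angular speed of carrier below 0.15 rad/s and contact force between the fingers and carrier above 1 N and distance between the grasp point and carrier_grip below 0.05 m and distance between beaker and beaker_nest below 0.012 m and angle between beaker's own z axis and vertical below 0.16 rad and x of scraper_tip in the frame of slot_mouth between 0.025 and 0.042 m and y of scraper_tip in the frame of slot_mouth between -0.012 and 0.012 m and z of scraper_tip in the frame of slot_mouth between -0.006 and 0.006 m and angle between the y axis of scraper and the x axis of carrier, either way round below 0.2 rad and contact force between each of the arm, the fingers and scraper below 0.1 N and contact force between carrier and cup_block below 0.1 N); the arm keeps its last pose, push and grip.
It fails at once if the carrier is tipped by more than 0.35 rad (angle between carrier's own z axis and vertical above 0.35 rad).
It fails at once if the beaker leaves its pins (distance between beaker and beaker_nest above 0.03 m).
It fails at once if the stamp is moved by more than 30 mm or knocked over (distance of date_stamp from where it was at the start of the episode above 0.03 m or angle between date_stamp's own z axis and vertical above 0.5 rad).
It fails at once if the paste cup is moved by more than 30 mm or knocked over (distance of paste_cup from where it was at the start of the episode above 0.03 m or angle between paste_cup's own z axis and vertical above 0.5 rad).
It also fails if it takes over 64 s, if anything falls off the work surface, if the arm or the gripper's body presses on something with over 40 N, if the wrist force passes 120 N, or if a joint passes its speed limit or range.

ROBOT

A 6-joint arm with a two-finger parallel gripper is mounted at the origin on the work surface; the furniture and walls round the work are solid. World frame = base frame: x ahead of the robot, y to its left, z up, the work surface at z = 0. Lengths are in m, angles in rad, forces in N, time in s.
With the tool pointing down it reaches from about 0.35 to 0.85 m from the base axis. Payload 8.1 kg.
Tool frame: the origin (TCP) lies at the very end of the fingers, on their centre line; the grasp point (between the pads) lies 19 mm behind it (robot.grip_depth is the distance from the TCP to the grasp point, in m); z points along the fingers, y is the line along which they close (so a half turn about z gives the same grasp; the last joint's range is limited). The gripper opens to 93 mm and grips with 3 to 60 N. Pads are 15 mm wide; open, the fingers measure 128 mm over their backs; the gripper's body (75 mm by 188 mm) begins 65 mm behind the grasp point.
Start: joints at [-1.375, 0.13, 1.488, -0, 1.523, -0.085], TCP at [0.166, -0.576, 0.219] pointing down, gripper open.
Joint ranges: [-2.96, 2.96], [-0.89, 2.26], [0.02, 2.5], [-1.34, 4.48], [0, 2.73], [-2.66, 2.66]. Speed limits (rad/s): [2.39, 2.39, 2.79, 3.14, 3.14, 3.14].

INTERFACE

Orientations are given as a rotation vector (axis times angle).
In Python, from plant import robot gives the robot as it stands. The module is installed in compiled form; this text tells all that it offers.
- The arm moves only by the shell command python3 -m jog 'ROWS' [FORCE]. ROWS is JSON, a list that holds one entry, the list of rows, each a list of 7 numbers: the turn, a rotation vector about the tool's x, y, z in degrees, then the shift along the tool's x, y, z in cm, then the finger opening in cm, from 0 to 9.3. A call has 1 to 5 rows; each row shifts and turns the commanded pose from where the row before left it, along the tool's axes as they then stand; what a row does not reach is not made up. A row lasts 1/12 s, in which the tool goes at most 41.7 mm and 7.16 degrees, less where a joint would pass 70% of its speed; a pose out of reach is approached as far as the arm can. A call is refused whole if a number of a shift passes 4.17 or a number of a turn 7.16, either way. A call with a gripper value outside its range is refused whole. The fingers move at their own pace and stop on an object; FORCE is the grip in N (left out, the last holds). Time passes only in rows, so rows that do not move let the fingers close. It gives the time, the measured TCP pose, the force and the opening at its end, in the units of the state.
- robot.read_state(): the state, without advancing time (a new reading comes with each control period).
- robot.read_camera(name): name is "side" or "top" or "wrist"; returns a dict with "img" (384x512x3 uint8, red, green, blue), "fx", "fy", "cx", "cy" (pixels), "k1" (the pictures are not rectified: a ray, as slopes to the right and down, at radius r is drawn at 1 + k1 r^2 times it, then the intrinsics apply), "extrinsics" (4x4, takes a point from camera to world coordinates). Camera axes: x right, y up, looking along -z (the intrinsics and any distortion apply to the point x, -y, -z); pixel columns grow to the right and rows downward; lengths in m; the calibration is good to about 2 mm. A picture is of the moment at which its call begins. There is no depth.
- robot.close_job(): hands the job in, once; it reports no verdict.
Trained networks look in a picture, given as the dict that the camera call returned (one of the last four; its "shot" number tells which), for a name from the list of things; names that differ only in an ending like _2 or _b are one class to them, and where a whole thing is asked for, a point or a joint stands for the part that bears it (a point fixed in the world has none). Each returns a list of dicts, best first, with "confidence" (0 to 1); they miss things now and then, are a little off and sometimes report something else, mostly with a low value. They report only what shows in the picture. A call takes as long as a camera call. They do not tell look-alikes from the thing itself.
- robot.masks_of(picture, label): "pixels" (384x512 bool, what is visible of it) and "point" ([column, row] in pixels, amid what is visible of it).
- robot.pinpoint(picture, label): "point" ([column, row] in pixels: a listed point, or the origin of a listed thing).
The state is a dict: "t": time; "q": joint angles; "dq": joint speeds; "joint_torque": joint torques, N m; "tool_pos": TCP position; "orientation": TCP orientation; "force": force on the tool from outside, world axes, zero at the start; "wrist_torque": the same for the moment, N m; "opening": finger opening in m.
Only numpy, scipy, OpenCV 4.12 (cv2) and the standard library are available. Lean on these libraries where they do the work, as an engineer would, in place of code of your own. Each camera call takes 0.05 s, during which the arm holds its last target. There are 200 camera calls.

## Working session

There is one attempt and no reset: what is moved stays moved. The work goes in short steps, Python scripts to look and compute and a shell command to move; the robot and the scene stay as the last step left them, time stands still between calls to the robot, and variables do not carry over. Pictures are saved under pics/ and viewed, on a budget of 10 in all, crops included, one or two more only if the job needs it, and the job is handed in when it is done.

```bash
mkdir -p pics
cat > h.py <<'E'
import numpy as np, cv2
from scipy.spatial.transform import Rotation as R
from plant import robot
def ray(p,uv):
    x=(uv[0]-p["cx"])/p["fx"]; y=(uv[1]-p["cy"])/p["fy"]
    K=np.eye(3); d=cv2.undistortPoints(np.array([[[x,y]]],float),K,np.array([p["k1"],0,0,0.]))[0,0]
    E=np.array(p["extrinsics"]); return E[:3,3],E[:3,:3]@np.array([d[0],-d[1],-1])
def onz(p,uv,z):
    o,d=ray(p,uv); return o+d*(z-o[2])/d[2]
def proj(p,X):
    E=np.array(p["extrinsics"]); c=E[:3,:3].T@(np.array(X)-E[:3,3]); s=np.array([c[0],-c[1]])/-c[2]
    s=s*(1+p["k1"]*(s@s)); return np.array([s[0]*p["fx"]+p["cx"],s[1]*p["fy"]+p["cy"]])
def tri(a,ua,b,ub):
    o1,d1=ray(a,ua);o2,d2=ray(b,ub)
    t=np.linalg.lstsq(np.c_[d1,-d2],o2-o1,rcond=None)[0]
    P,Q=o1+t[0]*d1,o2+t[1]*d2
    return (P+Q)/2,np.linalg.norm(P-Q)
def save(p,n): cv2.imwrite("pics/"+n,p["img"][...,::-1])
def st():
    s=robot.read_state(); Rm=R.from_rotvec(s["orientation"]).as_matrix()
    print("t",round(s["t"],2),"tcp",np.round(s["tool_pos"],4),"F",np.round(s["force"],1),"open",round(s["opening"],4)); print(np.round(Rm,3)); print("q",np.round(s["q"],3)); return s,Rm
E
cat > a.py <<'E'
from h import *
st()
ps={n:robot.read_camera(n) for n in("side","top")}
for n,p in ps.items():
    print(n,"cam",np.round(np.array(p["extrinsics"])[:3,3],2))
    for l in["carrier","carrier_grip","slot_mouth","beaker_nest","beaker","scraper","scraper_tip","date_stamp","paste_cup"]:
        print(l,[(np.round(d["point"]).astype(int).tolist(),round(d["confidence"],2)) for d in robot.pinpoint(p,l)])
im=np.hstack([ps["top"]["img"],ps["side"]["img"]])
cv2.imwrite("pics/top0.png",cv2.resize(ps["top"]["img"],(800,600))[...,::-1]);cv2.imwrite("pics/side0.png",cv2.resize(ps["side"]["img"],(800,600))[...,::-1])
E
python3 a.py
```

```text
t 0.0 tcp [ 0.1662 -0.5759  0.2176] F [0.9 0.3 0.1] open 0.0931
[[ 0.961  0.277 -0.   ]
 [ 0.277 -0.961  0.002]
 [ 0.    -0.002 -1.   ]]
q [-1.375  0.131  1.489  0.     1.523 -0.085]
side cam [ 0.22 -1.26  0.97]
carrier [([288, 290], 0.95)]
carrier_grip [([285, 256], 0.9)]
slot_mouth [([278, 276], 0.63)]
beaker_nest [([309, 298], 0.61)]
beaker [([281, 347], 0.82), ([305, 299], 0.8), ([288, 256], 0.45)]
scraper [([262, 179], 0.46)]
scraper_tip [([267, 186], 0.6)]
date_stamp [([240, 332], 0.62)]
paste_cup [([236, 158], 0.84), ([306, 301], 0.33)]
top cam [ 0.37 -0.    1.59]
carrier [([321, 186], 0.72)]
carrier_grip [([324, 186], 0.94)]
slot_mouth [([315, 187], 0.65)]
beaker_nest [([336, 176], 0.74)]
beaker [([374, 207], 0.9), ([333, 178], 0.75)]
scraper [([163, 171], 0.66)]
scraper_tip [([186, 171], 0.76)]
date_stamp [([357, 230], 0.59)]
paste_cup []
```

View pics/top0.png

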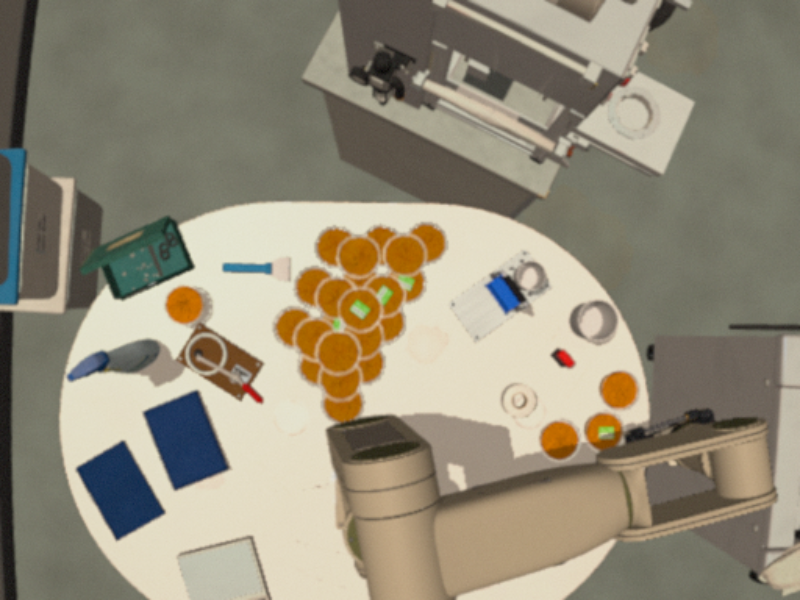

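View pics/side0.png

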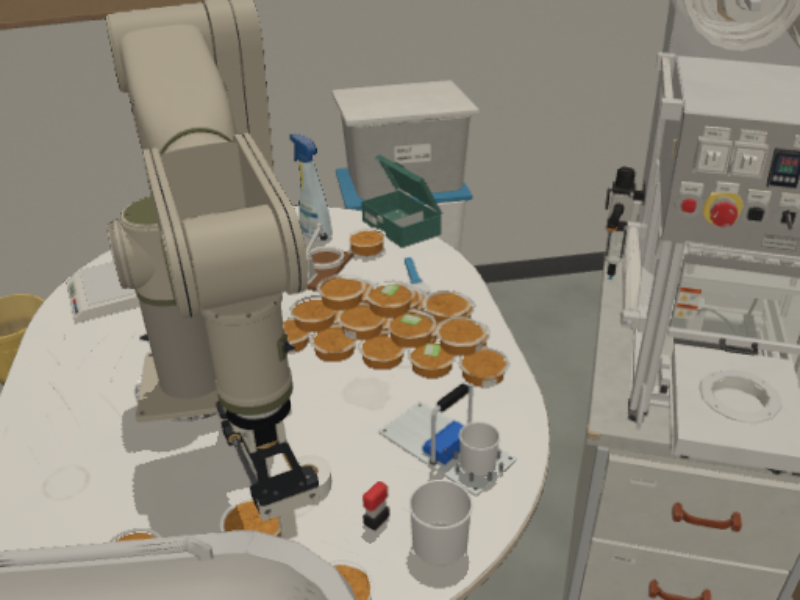

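```bash
cat > b.py <<'E'
from h import *
s=robot.read_camera("side");t=robot.read_camera("top")
for l,a,b,z in[("carrier",(288,290),(321,186),0),("grip",(285,256),(324,186),.125),("mouth",(278,276),(315,187),.0135),("nest",(309,298),(336,176),.006),("beaker",(305,299),(333,178),.006),("bigbeaker",(281,347),(374,207),0),("scraper",(262,179),(163,171),0),("tip",(267,186),(186,171),.007),("stamp",(240,332),(357,230),0)]:
    print(l,*[np.round(v,3) for v in tri(s,a,t,b)],"onz",np.round(onz(s,a,z),3),np.round(onz(t,b,z),3))
E
python3 b.py
```

```text
carrier [ 0.474 -0.292 -0.012] 0.005 onz [ 0.468 -0.304 -0.   ] [ 0.475 -0.291  0.   ]
grip [ 0.466 -0.282  0.108] 0.005 onz [ 0.458 -0.3    0.125] [ 0.467 -0.279  0.125]
mouth [ 0.459 -0.263  0.019] 0.021 onz [ 0.45  -0.256  0.013] [ 0.47  -0.265  0.014]
nest [ 0.516 -0.349  0.003] 0.003 onz [ 0.516 -0.352  0.006] [ 0.514 -0.347  0.006]
beaker [ 0.508 -0.339 -0.009] 0.001 onz [ 0.504 -0.353  0.006] [ 0.506 -0.336  0.006]
bigbeaker [ 0.4   -0.498  0.003] 0.007 onz [ 0.404 -0.496  0.   ] [ 0.397 -0.498  0.   ]
scraper [ 0.519  0.317 -0.008] 0.012 onz [0.511 0.304 0.   ] [0.524 0.315 0.   ]
tip [0.519 0.224 0.017] 0.009 onz [0.518 0.239 0.007] [0.525 0.225 0.007]
stamp [ 0.31  -0.431  0.003] 0.003 onz [ 0.311 -0.428  0.   ] [ 0.308 -0.432  0.   ]
```

Top view (800 px scale): scraper is the blue handle with pale blade at (255,269). The red-handled tool at (225,365) is something else. The carrier's blue block is at (505,293). Two beakers look alike: the small one between the pins at (531,277) is meant, and the big one at (594,320) is the decoy. Side view agrees: small beaker on the deck at (480,450), big one at (440,520). I'll go above the carrier for a close look.

```bash
python3 -m jog '[[[0,0,0,2,-1.5,-3,9.3],[0,0,0,3,-2,-1.8,9.3],[0,0,0,3,-2,-1.8,9.3],[0,0,0,3,-2,-1.8,9.3],[0,0,0,3,-2,-1.8,9.3]]]'
python3 -m jog '[[[0,0,0,3,-2,-1.8,9.3],[0,0,0,3,-2,-1.8,9.3],[0,0,0,3,-2,-1.8,9.3],[0,0,0,3,-2,-1.8,9.3],[0,0,0,0,0,0,9.3]]]'
cat > c.py <<'E'
import sys
from h import *
st()
ps={n:robot.read_camera(n) for n in("wrist","side","top")}
w=ps["wrist"]; print(np.round(w["extrinsics"],3).tolist())
H={"carrier":0,"carrier_grip":.125,"slot_mouth":.0135,"beaker_nest":.006,"beaker":.006,"scraper":0,"scraper_tip":.007,"date_stamp":0,"paste_cup":0}
for n in("wrist","top"):
  for l in H:
    print(n,l,[(np.round(d["point"]).astype(int).tolist(),round(d["confidence"],2),np.round(onz(ps[n],d["point"],H[l]),3)) for d in robot.pinpoint(ps[n],l)[:2]])
for k in sys.argv[1:]: save(w,k)
E
python3 c.py w1.png
```

```text
t: 1.52
tool_pos: [0.2751, -0.4451, 0.3216]
orientation: [3.11, 0.439, 0.0]
force: [1.3, 0.0, -0.8]
opening: 0.0931
t: 1.93
tool_pos: [0.3716, -0.3327, 0.3975]
orientation: [3.105, 0.448, 0.009]
force: [-0.1, -0.5, 0.9]
opening: 0.093
t 1.93 tcp [ 0.3716 -0.3327  0.3975] F [-0.1 -0.5  0.9] open 0.093
[[ 0.959  0.282  0.006]
 [ 0.282 -0.959 -0.003]
 [ 0.005  0.005 -1.   ]]
q [-0.835 -0.151  1.445  0.002  1.841  0.45 ]
[[0.282, 0.927, 0.247, 0.44], [-0.959, 0.271, 0.077, -0.311], [0.004, -0.258, 0.966, 0.564], [0.0, 0.0, 0.0, 1.0]]
wrist carrier [([251, 108], 0.72, array([ 0.471, -0.302,  0.   ]))]
wrist carrier_grip [([248, 101], 0.66, array([ 0.473, -0.296,  0.125]))]
wrist slot_mouth [([231, 109], 0.57, array([ 0.457, -0.265,  0.013]))]
wrist beaker_nest [([275, 96], 0.58, array([ 0.505, -0.34 ,  0.006]))]
wrist beaker [([336, 169], 0.97, array([ 0.404, -0.507,  0.006])), ([279, 96], 0.87, array([ 0.507, -0.347,  0.006]))]
wrist scraper []
wrist scraper_tip []
wrist date_stamp [([288, 198], 0.54, array([ 0.315, -0.432,  0.   ]))]
wrist paste_cup []
top carrier [([322, 187], 0.63, array([ 0.472, -0.293,  0.   ]))]
top carrier_grip [([328, 188], 0.93, array([ 0.459, -0.293,  0.125]))]
top slot_mouth [([315, 188], 0.88, array([ 0.468, -0.265,  0.014]))]
top beaker_nest [([338, 175], 0.74, array([ 0.519, -0.354,  0.006]))]
top beaker [([336, 177], 0.74, array([ 0.51 , -0.347,  0.006])), ([374, 202], 0.39, array([ 0.415, -0.495,  0.006]))]
top scraper [([164, 174], 0.68, array([0.513, 0.311, 0.   ]))]
top scraper_tip [([185, 168], 0.58, array([0.536, 0.228, 0.007]))]
top date_stamp [([162, 168], 0.54, array([0.534, 0.319, 0.   ])), ([358, 229], 0.53, array([ 0.31 , -0.438,  0.   ]))]
top paste_cup [([119, 195], 0.88, array([0.431, 0.484, 0.   ]))]
```

View pics/w1.png

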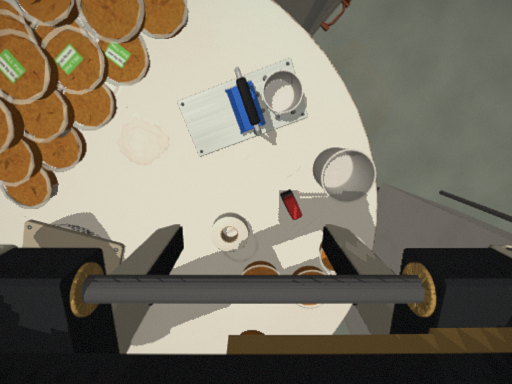

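Wrist view: the carrier deck has corners at about (179,102), (202,156), (307,115) and (283,60), with the black handle at (248,101). The small beaker sits in its pins at (282,92) and the big decoy is at (345,172). The nearest cups have their edges at (148,62) and (115,105). Next I'll fit the deck pose and check clearances.

```bash
cat > d.py <<'E'
from h import *
w=robot.read_camera("wrist")
I={(-.130,.058):(179,102),(-.130,-.058):(202,156),(.105,-.058):(307,115),(.105,.058):(283,60)}
L=np.array(list(I)); W=np.array([onz(w,u,.006)[:2] for u in I.values()])
print(np.round(W,3).tolist())
lc,wc=L.mean(0),W.mean(0); Hm=(L-lc).T@(W-wc); U,S,V=np.linalg.svd(Hm); Rm=V.T@np.diag([1,np.linalg.det(V.T@U.T)])@U.T
o=wc-Rm@lc; print("yaw",np.degrees(np.arctan2(Rm[1,0],Rm[0,0])),"o",o,"res",np.round(W-(L@Rm.T+o),4).tolist())
for u in [(148,62),(187,15),(115,105),(82,155)]: print(u,np.round(onz(w,u,.046),3),np.round(onz(w,u,.093),3),np.round(onz(w,u,.14),3))
E
python3 d.py
```

```text
[[0.436, -0.167], [0.347, -0.234], [0.482, -0.414], [0.563, -0.339]]
yaw -52.63525568611263 o [ 0.46467467 -0.29828084] res [[0.0044, -0.007], [0.0069, -0.0038], [-0.0001, 0.0028], [-0.0111, 0.008]]
(148, 62) [ 0.486 -0.111  0.046] [ 0.482 -0.13   0.093] [ 0.477 -0.149  0.14 ]
(187, 15) [ 0.576 -0.161  0.046] [ 0.563 -0.175  0.093] [ 0.55 -0.19  0.14]
(115, 105) [ 0.399 -0.067  0.046] [ 0.403 -0.089  0.093] [ 0.406 -0.112  0.14 ]
(82, 155) [ 0.292 -0.019  0.046] [ 0.305 -0.046  0.093] [ 0.319 -0.074  0.14 ]
```

```bash
python3 -m jog '[[[0,0,0,1.9,-3.4,0,9.3],[0,0,0,1.9,-3.4,0,9.3],[0,0,0,1.9,-3.4,0,9.3],[0,0,0,1.9,-3.4,0,9.3],[0,0,0,1.9,-3.4,0,9.3]]]' >/dev/null
python3 -m jog '[[[0,0,0,1.9,-3.4,0,9.3],[0,0,0,1.9,-3.4,0,9.3],[0,0,0,1.9,-3.4,0,9.3],[0,0,0,1.9,-3.4,0,9.3],[0,0,0,1.9,-3.4,0,9.3]]]'
python3 -m jog '[[[0,0,0,1.9,-3.4,0,9.3],[0,0,0,1.9,-3.4,0,9.3],[0,0,0,1.9,-3.4,0,9.3],[0,0,0,1.9,-3.4,0,9.3],[0,0,0,1.9,-3.4,0,9.3]]]'
python3 -m jog '[[[0,0,-7,0,0,0,9.3],[0,0,-7,0,0,0,9.3],[0,0,-7,0,0,0,9.3],[0,0,-7,0,0,0,9.3],[0,0,-7,0,0,0,9.3]]]' >/dev/null
python3 -m jog '[[[0,0,-7,0,0,0,9.3],[0,0,-7,0,0,0,9.3],[0,0,-7,0,0,0,9.3],[0,0,-7,0,0,0,9.3],[0,0,-7,0,0,0,9.3]]]'
python3 -m jog '[[[0,0,-3.5,0,0,0,9.3],[0,0,0,0,0,0,9.3]]]'
python3 c.py w2.png
```

```text
t: 3.87
tool_pos: [0.4559, 0.0451, 0.3929]
orientation: [3.11, 0.44, 0.001]
force: [0.6, -0.3, -0.6]
opening: 0.0928
t: 4.28
tool_pos: [0.5001, 0.2349, 0.3927]
orientation: [3.111, 0.44, 0.001]
force: [-0.3, -0.3, 0.5]
opening: 0.093
t: 5.12
tool_pos: [0.5001, 0.2328, 0.3926]
orientation: [2.289, 2.151, -0.0]
force: [-0.6, -0.9, 0.3]
opening: 0.0931
t: 5.28
tool_pos: [0.5001, 0.2328, 0.3926]
orientation: [-2.226, -2.217, 0.0]
force: [-0.0, -0.6, 0.4]
opening: 0.0927
t 5.28 tcp [0.5001 0.2328 0.3926] F [-0.  -0.6  0.4] open 0.0927
[[ 0.004  1.    -0.   ]
 [ 1.    -0.004 -0.   ]
 [-0.    -0.    -1.   ]]
q [ 0.343 -0.004  1.314 -0.     1.831  0.347]
[[1.0, 0.005, 0.001, 0.5], [-0.005, 0.965, 0.263, 0.306], [0.001, -0.263, 0.965, 0.559], [0.0, 0.0, 0.0, 1.0]]
wrist carrier []
wrist carrier_grip []
wrist slot_mouth [([236, 358], 0.87, array([ 0.455, -0.264,  0.013]))]
wrist beaker_nest []
wrist beaker []
wrist scraper [([263, 122], 0.81, array([0.521, 0.31 , 0.   ]))]
wrist scraper_tip [([264, 162], 0.86, array([0.522, 0.23 , 0.007]))]
wrist date_stamp []
wrist paste_cup [([215, 27], 0.74, array([0.432, 0.478, 0.   ]))]
top carrier [([323, 185], 0.82, array([ 0.478, -0.298,  0.   ]))]
top carrier_grip [([337, 179], 0.74, array([ 0.491, -0.325,  0.125])), ([326, 187], 0.72, array([ 0.462, -0.285,  0.125]))]
top slot_mouth [([317, 184], 0.84, array([ 0.483, -0.274,  0.014]))]
top beaker_nest [([334, 177], 0.68, array([ 0.509, -0.34 ,  0.006]))]
top beaker [([374, 205], 0.93, array([ 0.404, -0.495,  0.006])), ([334, 176], 0.85, array([ 0.513, -0.34 ,  0.006]))]
top scraper [([162, 170], 0.59, array([0.528, 0.32 , 0.   ])), ([356, 229], 0.51, array([ 0.313, -0.428,  0.   ]))]
top scraper_tip [([185, 172], 0.73, array([0.523, 0.227, 0.007]))]
top date_stamp [([356, 228], 0.42, array([ 0.317, -0.427,  0.   ]))]
top paste_cup [([120, 194], 0.52, array([0.434, 0.48 , 0.   ]))]
```

View pics/w2.png

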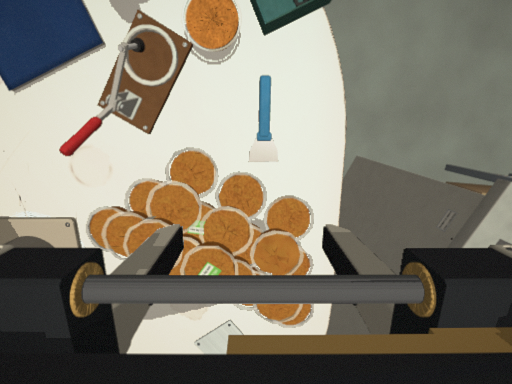

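Wrist view: scraper's blue handle runs from (265,76) to (264,140), blade edge at (263,161), with nothing else like it nearby. The red-handled tool sits on the board at (80,135). It agrees with the networks: origin (0.521,0.310), tip (0.522,0.230), about 80 mm apart against 82 nominal. I'll descend for a close look.

```bash
python3 -m jog '[[[0,0,0,1.1,0.3,3.5,9.3],[0,0,0,1.1,0.3,3.5,9.3],[0,0,0,1.1,0.3,3.5,9.3],[0,0,0,1.1,0.3,3.5,9.3],[0,0,0,1.1,0.3,3.5,8]]]' >/dev/null
python3 -m jog '[[[0,0,0,1.1,0.3,3.4,6],[0,0,0,1.1,0.3,3.4,6],[0,0,0,0,0,0,6],[0,0,0,0,0,0,6]]]'
cat > e.py <<'E'
from h import *
s,Rm=st(); w=robot.read_camera("wrist")
for l,z in(("scraper",0),("scraper_tip",.007)):
  for d in robot.pinpoint(w,l)[:2]: print(l,np.round(d["point"]),round(d["confidence"],2),np.round(onz(w,d["point"],z),4))
h=cv2.cvtColor(w["img"],cv2.COLOR_RGB2HSV)
m=robot.masks_of(w,"scraper"); M=m[0]["pixels"]; print(len(m),M.sum())
blue=M&(h[...,0]>95)&(h[...,0]<125)&(h[...,1]>110)
v,u=np.nonzero(blue); 
P=np.array([onz(w,(a,b),.013)[:2] for a,b in zip(u,v)]); c=P.mean(0); _,_,V=np.linalg.svd(P-c,full_matrices=False)
pr=(P-c)@V[0]; print("handle c",c,"dir",V[0],"ang",np.degrees(np.arctan2(V[0][1],V[0][0])),"ends",np.round([c+V[0]*np.percentile(pr,1),c+V[0]*np.percentile(pr,99)],4).tolist(),"width",np.ptp(np.percentile((P-c)@V[1],[1,99])))
save(w,"w3.png")
E
python3 e.py
```

```text
t: 7.08
tool_pos: [0.5199, 0.3089, 0.1474]
orientation: [-2.227, -2.213, 0.008]
force: [-0.0, -0.6, 1.2]
opening: 0.0648
t 7.08 tcp [0.5199 0.3089 0.1474] F [-0.  -0.6  1.2] open 0.0648
[[ 0.006  1.    -0.005]
 [ 1.    -0.006 -0.003]
 [-0.003 -0.005 -1.   ]]
q [ 0.451  0.191  1.552 -0.     1.404  0.458]
scraper [258. 186.] 0.92 [0.5253 0.3103 0.    ]
scraper_tip [254. 250.] 0.91 [0.5202 0.2292 0.007 ]
1 3515
handle c [0.52286391 0.33460215] dir [-0.01758123 -0.99984544] ang -91.00738191752042 ends [[0.5239, 0.3917], [0.5218, 0.2762]] width 0.023501794128043613
```

View pics/w3.png

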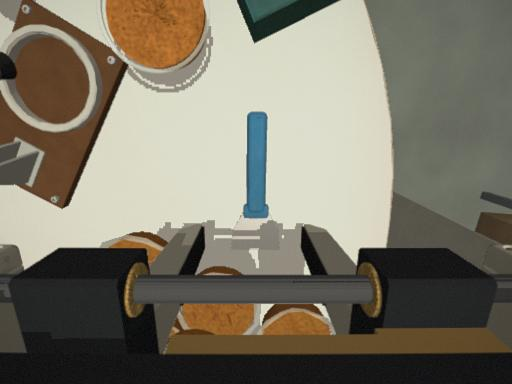

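Close view: handle runs from (257,112) to (256,215), under a clear area. The fitted length is 115 mm and the width 23 mm, so origin is (0.5224,0.3095) and the axis −91°. Descending and gripping.

```bash
python3 -m jog '[[[0,0,0.7,0,0.25,3.5,5.5],[0,0,0,0,0,3.5,5],[0,0,0,0,0,3.5,5],[0,0,0,0,0,2.2,5],[0,0,0,0,0,1,5]]]'
python3 -m jog '[[[0,0,0,0,0,0.4,5],[0,0,0,0,0,0.2,5],[0,0,0,0,0,0,5],[0,0,0,0,0,0,5]]]'
```

```text
t: 7.7
tool_pos: [0.5232, 0.3085, 0.0108]
orientation: [-2.243, -2.199, 0.004]
force: [0.1, -0.3, 0.3]
opening: 0.0498
t: 8.03
tool_pos: [0.5259, 0.3103, 0.0092]
orientation: [2.242, 2.199, 0.006]
force: [-0.1, 0.4, 0.3]
opening: 0.0499
```

```bash
python3 -m jog '[[[0,0,0,0,0,0,5],[0,0,0,0,0,0,5],[0,0,0,0,0,0,5]]]'; python3 -m jog '[[[0,0,0,0,0,0.3,5],[0,0,0,0,0,0,5],[0,0,0,0,0,0,5]]]'
```

```text
t: 8.28
tool_pos: [0.5247, 0.3098, 0.0076]
orientation: [2.242, 2.2, 0.002]
force: [0.6, 0.4, -0.3]
opening: 0.0498
t: 8.53
tool_pos: [0.5238, 0.3094, 0.0032]
orientation: [-2.243, -2.2, 0.001]
force: [-0.0, -1.4, -0.6]
opening: 0.0505
```

```bash
python3 -m jog '[[[0,0,0,0,0,0,1],[0,0,0,0,0,0,1],[0,0,0,0,0,0,1],[0,0,0,0,0,0,1],[0,0,0,0,0,0,1]]]' 25; python3 -m jog '[[[0,0,0,0,0,0,1],[0,0,0,0,0,0,1],[0,0,0,0,0,-0.2,1],[0,0,0,0,0,-1,1],[0,0,0,0,0,-2,1]]]';python3 -m jog '[[[0,0,0,0,0,-3,1],[0,0,0,0,0,-3,1],[0,0,0,0,0,-3.5,1],[0,0,0,0,0,-3.5,1],[0,0,0,0,0,-3.5,1]]]';python3 -m jog '[[[0,0,0,0,0,-3.5,1],[0,0,0,0,0,-3.5,1],[0,0,0,0,0,-3,1],[0,0,0,0,0,0,1],[0,0,0,0,0,0,1]]]'; python3 e.py
```

```text
t: 8.95
tool_pos: [0.5242, 0.3096, 0.0037]
orientation: [-2.243, -2.2, -0.0]
force: [0.2, 1.1, -0.2]
opening: 0.0216
t: 9.37
tool_pos: [0.5221, 0.3085, 0.0337]
orientation: [-2.242, -2.199, 0.008]
force: [-0.1, 0.4, 0.2]
opening: 0.0215
t: 9.78
tool_pos: [0.5239, 0.3094, 0.2033]
orientation: [2.243, 2.2, 0.001]
force: [-0.1, 0.3, -1.3]
opening: 0.022
t: 10.2
tool_pos: [0.5253, 0.3101, 0.3045]
orientation: [2.241, 2.198, 0.009]
force: [0.9, -0.1, -1.7]
opening: 0.0215
t 10.2 tcp [0.5253 0.3101 0.3045] F [ 0.9 -0.1 -1.7] open 0.0215
[[ 0.019  1.     0.005]
 [ 1.    -0.019  0.003]
 [ 0.003  0.005 -1.   ]]
q [0.449 0.132 1.331 0.    1.672 0.469]
scraper [253. 233.] 0.85 [0.5249 0.1858 0.    ]
scraper_tip [250. 342.] 0.9 [ 0.5136 -0.0567  0.007 ]
1 7777
handle c [0.52490722 0.27148591] dir [-0.01589113 -0.99987373] ang -90.91053326437823 ends [[0.5271, 0.4115], [0.5224, 0.1106]] width 0.058959251822197245
```

Scraper is held (opening 22 mm matches the handle). I'll carry it over the pile to a spot where the wrist camera sees the carrier beside the held scraper.

```bash
for i in 1; do :; done
python3 -m jog '[[[0,0,0,-3.8,-1.1,-0.3,1],[0,0,0,-3.8,-1.1,-0.3,1],[0,0,0,-3.8,-1.1,-0.3,1],[0,0,0,-3.8,-1.1,-0.3,1],[0,0,0,-3.8,-1.1,-0.3,1]]]' >/dev/null
python3 -m jog '[[[0,0,0,-3.8,-1.1,-0.3,1],[0,0,0,-3.8,-1.1,-0.3,1],[0,0,0,-3.8,-1.1,-0.3,1],[0,0,0,-3.8,-1.1,-0.3,1],[0,0,0,-3.8,-1.1,-0.3,1]]]'
python3 -m jog '[[[0,0,0,-3.8,-1.1,0,1],[0,0,0,-3.8,-1.1,0,1],[0,0,0,-3.8,-1.1,0,1],[0,0,0,-3.8,-1.1,0,1],[0,0,0,-3.8,-1.1,0,1]]]' >/dev/null
python3 -m jog '[[[0,0,0,-3.8,-1.1,0,1],[0,0,0,-3.8,-1.1,0,1],[0,0,0,0,0,0,1],[0,0,0,0,0,0,1]]]'
python3 c.py w4.png
```

```text
t: 11.23
tool_pos: [0.4053, -0.0695, 0.3293]
orientation: [-2.241, -2.199, 0.002]
force: [0.6, -0.5, -0.1]
opening: 0.0219
t: 11.98
tool_pos: [0.3232, -0.3337, 0.3285]
orientation: [-2.244, -2.192, -0.001]
force: [0.4, 0.4, -0.3]
opening: 0.0217
t 11.98 tcp [ 0.3232 -0.3337  0.3285] F [ 0.4  0.4 -0.3] open 0.0217
[[ 0.024  1.    -0.003]
 [ 1.    -0.024  0.003]
 [ 0.003 -0.003 -1.   ]]
q [-0.912 -0.254  1.659  0.     1.741 -0.888]
[[1.0, 0.023, 0.008, 0.325], [-0.024, 0.965, 0.26, -0.261], [-0.002, -0.26, 0.966, 0.495], [0.0, 0.0, 0.0, 1.0]]
wrist carrier [([336, 142], 0.72, array([ 0.475, -0.295,  0.   ])), ([350, 170], 0.66, array([ 0.502, -0.347,  0.   ]))]
wrist carrier_grip [([362, 150], 0.56, array([ 0.472, -0.298,  0.125]))]
wrist slot_mouth [([329, 128], 0.93, array([ 0.456, -0.269,  0.014]))]
wrist beaker_nest [([351, 170], 0.92, array([ 0.502, -0.345,  0.006]))]
wrist beaker [([297, 247], 0.81, array([ 0.406, -0.498,  0.006])), ([356, 169], 0.6, array([ 0.511, -0.344,  0.006]))]
wrist scraper [([252, 232], 0.65, array([ 0.318, -0.467,  0.   ]))]
wrist scraper_tip [([249, 343], 0.58, array([ 0.305, -0.727,  0.007])), ([364, 151], 0.24, array([ 0.523, -0.313,  0.007]))]
wrist date_stamp []
wrist paste_cup []
top carrier [([321, 185], 0.64, array([ 0.48, -0.29,  0.  ]))]
top carrier_grip [([324, 185], 0.9, array([ 0.472, -0.279,  0.125]))]
top slot_mouth [([318, 187], 0.74, array([ 0.47 , -0.276,  0.014]))]
top beaker_nest [([336, 177], 0.92, array([ 0.509, -0.348,  0.006]))]
top beaker [([375, 206], 0.78, array([ 0.402, -0.502,  0.006])), ([337, 177], 0.52, array([ 0.511, -0.351,  0.006]))]
top scraper [([350, 232], 0.73, array([ 0.302, -0.406,  0.   ]))]
top scraper_tip []
top date_stamp []
top paste_cup [([120, 193], 0.59, array([0.437, 0.478, 0.   ]))]
```

View pics/w4.png

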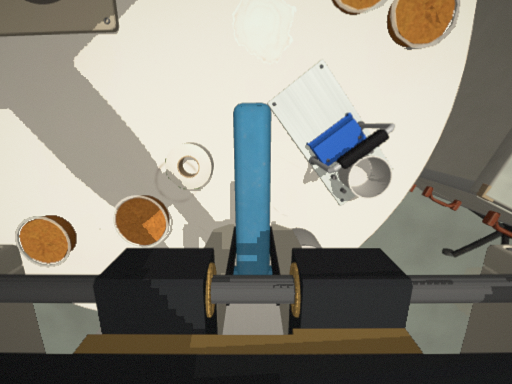

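Wrist view: the deck's back corners are at (322,62) and (270,103), and a near front corner is at (341,205). The handle bar is centred at about (363,149), the slot block at (338,140) and the small beaker at (368,176). The scraper handle is straight in the grip. I'll fit the pose and overlay it.

```bash
cat > f.py <<'E'
from h import *
from scipy.optimize import least_squares
w=robot.read_camera("wrist")
O=[((-.130,.058,.006),(322,62)),((-.130,-.058,.006),(270,103)),((.105,-.058,.003),(341,205)),((0,0,.125),(363,149)),((-.03,0,.0135),(329,128)),((.062,0,.006),(351.5,170))]
def T(p,X): c,s=np.cos(p[2]),np.sin(p[2]); return np.array([p[0]+c*X[0]-s*X[1],p[1]+s*X[0]+c*X[1],X[2]])
f=lambda p:np.concatenate([proj(w,T(p,X))-u for X,u in O])
r=least_squares(f,[.47,-.29,-.92],loss="soft_l1",f_scale=2); p=r.x
print(p,np.degrees(p[2])); print(np.round(f(p).reshape(-1,2),1).tolist())
im=cv2.resize(w["img"][40:230,250:450],None,fx=4,fy=4,interpolation=cv2.INTER_CUBIC)[...,::-1].copy()
def poly(pts,c): cv2.polylines(im,[np.int32([(proj(w,T(p,q))-[250,40])*4+2 for q in pts])],True,c,1)
poly([(-.13,.058,.006),(-.13,-.058,.006),(.105,-.058,.006),(.105,.058,.006)],(0,0,255))
poly([(-.032,.044,.03),(-.032,-.044,.03),(.02,-.044,.03),(.02,.044,.03)],(0,255,255))
poly([(-.008,.036,.135),(-.008,-.036,.135),(.008,-.036,.135),(.008,.036,.135)],(0,255,0))
poly([(.062+.035*np.cos(a),.035*np.sin(a),.075) for a in np.linspace(0,6.28,30)],(255,0,255))
cv2.imwrite("pics/o1.png",im[:600])
E
python3 f.py
```

```text
[ 0.47611793 -0.29622719 -0.93335317] -53.47719770844806
[[1.1, -3.5], [-2.6, 0.3], [-0.4, 0.6], [-0.1, 0.1], [-0.5, 1.4], [3.4, 0.0]]
```

View pics/o1.png

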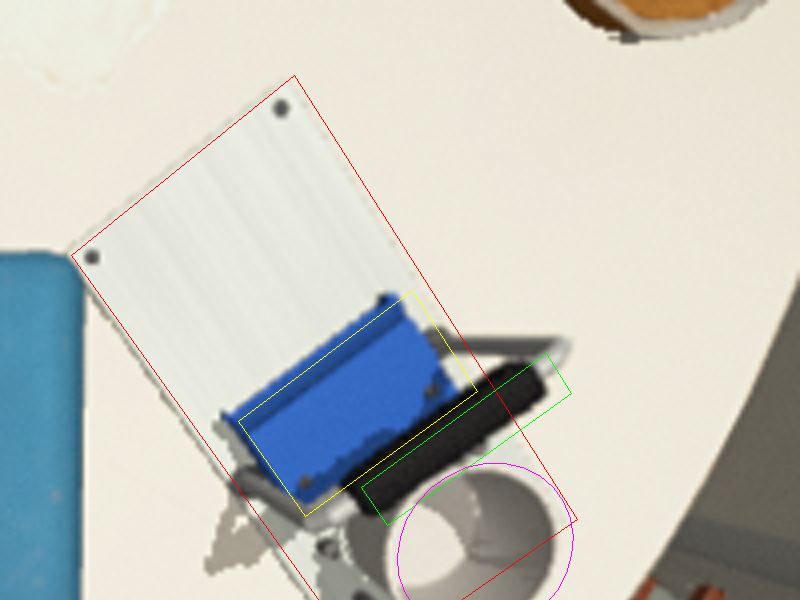

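The overlay is shifted by about 15–20 crop px (roughly 5 mm) toward the right. I'll refit with the crisp features read off the crop: bar corners (345,482), (525,362), (548,390), (372,515); block front top (225,412), (390,293); deck back corners (70,262), (290,84); beaker rim centre (470,556).

```bash
python3 - <<'E'
s=open("f.py").read()
i=s.index("O=[");j=s.index("\n",i)
s=s[:i]+"""C=lambda a,b:((a-2)/4+250,(b-2)/4+40)
O=[((-.008,-.036,.135),C(345,482)),((-.008,.036,.135),C(525,362)),((.008,.036,.135),C(548,390)),((.008,-.036,.135),C(372,515)),((-.032,-.044,.03),C(225,412)),((-.032,.044,.03),C(390,293)),((-.13,-.058,.006),C(70,262)),((-.13,.058,.006),C(290,84)),((.062,0,.075),C(470,556))]"""+s[j:]
s=s.replace("o1.png","o2.png"); open("f.py","w").write(s)
E
python3 f.py
```

```text
[ 0.4702553  -0.29639994 -0.94843267] -54.34118892088017
[[-0.4, 1.3], [1.2, -1.6], [1.5, 1.4], [-0.8, 2.5], [-0.1, 2.0], [2.6, -0.4], [-2.4, -2.7], [-1.1, -2.1], [-0.4, -0.7]]
```

View pics/o2.png

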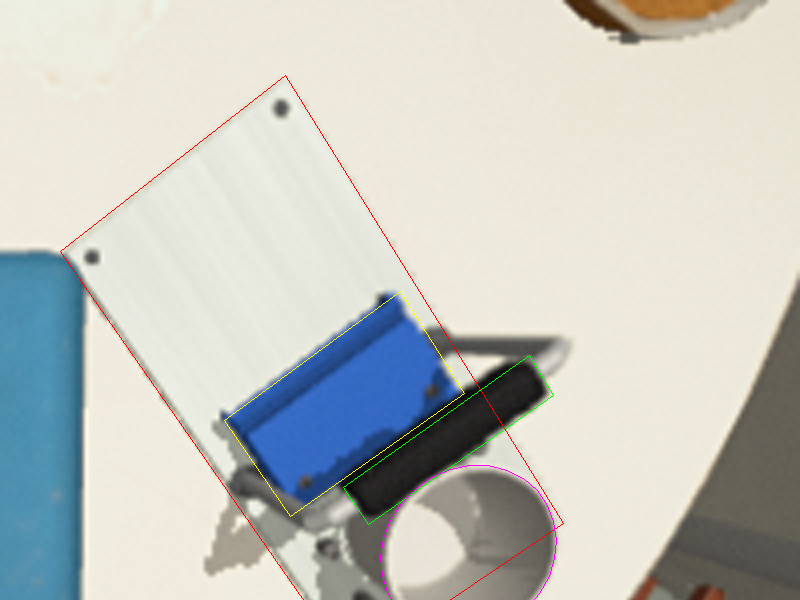

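The refit sits on the deck, block, bar and beaker rim to about 2 mm: o=(0.470,−0.296), yaw≈−54°. Before lowering beside the pile I need the height of the nearest cups, which I'll get from their apparent size.

Run:
```python
from h import *
w=robot.read_camera("wrist");t=robot.read_camera("top")
print(w["fx"],w["k1"],t["fx"],t["k1"])
def h(p,a,b,D=.104):
    for z in(.046,.093,.14): print(a,b,z,np.round(onz(p,a,z)[:2],3),np.round(onz(p,b,z)[:2],3),"D",round(np.linalg.norm(onz(p,a,z)-onz(p,b,z)),3))
h(w,(388,18),(459,5)); h(w,(114,221),(171,221))
w1=dict(w); w1["extrinsics"]=np.array([[0.282,0.927,0.247,0.44],[-0.959,0.271,0.077,-0.311],[0.004,-0.258,0.966,0.564],[0,0,0,1]])
h(w1,(92,60),(148,60)); h(w1,(130,10),(187,12)); h(w1,(5,187),(51,187))
k=1/1.5625
h(t,(384*k,253*k),(427*k,253*k)); h(t,(410*k,243*k),(446*k,243*k));h(t,(376*k,322*k),(405*k,322*k))
```

```text
269.0257476902327 -0.010913552416811525 418.74832558387703 -0.13965035733134296
(388, 18) (459, 5) 0.046 [ 0.529 -0.112] [ 0.633 -0.096] D 0.104
(388, 18) (459, 5) 0.093 [ 0.508 -0.128] [ 0.601 -0.113] D 0.094
(388, 18) (459, 5) 0.14 [ 0.487 -0.143] [ 0.569 -0.13 ] D 0.083
(114, 221) (171, 221) 0.046 [ 0.075 -0.422] [ 0.177 -0.424] D 0.102
(114, 221) (171, 221) 0.093 [ 0.101 -0.405] [ 0.193 -0.407] D 0.091
(114, 221) (171, 221) 0.14 [ 0.127 -0.388] [ 0.208 -0.39 ] D 0.081
(92, 60) (148, 60) 0.046 [ 0.467 -0.011] [ 0.495 -0.106] D 0.099
(92, 60) (148, 60) 0.093 [ 0.465 -0.038] [ 0.49  -0.124] D 0.09
(92, 60) (148, 60) 0.14 [ 0.462 -0.065] [ 0.485 -0.143] D 0.081
(130, 10) (187, 12) 0.046 [ 0.563 -0.062] [ 0.587 -0.155] D 0.096
(130, 10) (187, 12) 0.093 [ 0.552 -0.084] [ 0.573 -0.169] D 0.088
(130, 10) (187, 12) 0.14 [ 0.54  -0.107] [ 0.56  -0.183] D 0.079
(5, 187) (51, 187) 0.046 [0.189 0.125] [0.214 0.036] D 0.092
(5, 187) (51, 187) 0.093 [0.211 0.085] [0.235 0.005] D 0.084
(5, 187) (51, 187) 0.14 [0.234 0.046] [ 0.255 -0.027] D 0.076
(245.76, 161.92000000000002) (273.28000000000003, 161.92000000000002) 0.046 [ 0.558 -0.002] [ 0.559 -0.104] D 0.102
(245.76, 161.92000000000002) (273.28000000000003, 161.92000000000002) 0.093 [ 0.552 -0.002] [ 0.553 -0.101] D 0.099
(245.76, 161.92000000000002) (273.28000000000003, 161.92000000000002) 0.14 [ 0.546 -0.002] [ 0.548 -0.098] D 0.096
(262.4, 155.52) (285.44, 155.52) 0.046 [ 0.582 -0.063] [ 0.584 -0.149] D 0.086
(262.4, 155.52) (285.44, 155.52) 0.093 [ 0.576 -0.061] [ 0.577 -0.144] D 0.083
(262.4, 155.52) (285.44, 155.52) 0.14 [ 0.57  -0.059] [ 0.571 -0.14 ] D 0.081
(240.64000000000001, 206.08) (259.2, 206.08) 0.046 [0.394 0.015] [ 0.395 -0.053] D 0.068
(240.64000000000001, 206.08) (259.2, 206.08) 0.093 [0.393 0.014] [ 0.394 -0.052] D 0.066
(240.64000000000001, 206.08) (259.2, 206.08) 0.14 [0.392 0.014] [ 0.393 -0.05 ] D 0.064
```

Nearest cups are the 46 mm base layer, so the gripper body (bottom at about 95 mm) clears them. Turning and moving to the pre-insertion hover.

```bash
python3 -m jog '[[[0,0,-7,0,0,0,1],[0,0,-7,0,0,0,1],[0,0,-7,0,0,0,1],[0,0,-7,0,0,0,1],[0,0,-7,0,0,0,1]]]' >/dev/null
python3 -m jog '[[[0,0,-2.3,0,0,0,1],[0,0,0,1.8,3.5,0,1],[0,0,0,1.8,3.5,0,1],[0,0,0,1.8,3.5,0,1],[0,0,0,1.8,3.6,0,1]]]'
python3 -m jog '[[[0,0,0,0,0,3.5,1],[0,0,0,0,0,3.5,1],[0,0,0,0,0,3.5,1],[0,0,0,0,0,3.5,1],[0,0,0,0,0,3.5,1]]]'
python3 -m jog '[[[0,0,0,0,0,3.5,1],[0,0,0,0,0,3.5,1],[0,0,0,0,0,2,1],[0,0,0,0,0,0,1],[0,0,0,0,0,0,1]]]'
cat > g.py <<'E'
from h import *
import sys
o=np.array([.4703,-.2964]); yaw=np.radians(-54.1)
C=np.array([[np.cos(yaw),-np.sin(yaw)],[np.sin(yaw),np.cos(yaw)]])
def rel():
    s,Rm=st(); p=np.array(s["tool_pos"]); tip=p-.082*Rm[:,0]
    print("tcp in carrier",np.round(C.T@(p[:2]-o),4),"tip in carrier",np.round(C.T@(tip[:2]-o),4),"tipz",round(tip[2]+.0033,4),"blade yaw",np.degrees(np.arctan2(-Rm[1,0],-Rm[0,0])))
    return s,Rm
if __name__=="__main__":
    rel()
    for n in("side","top"):
        p=robot.read_camera(n); print(n)
        for l in("scraper_tip","scraper","slot_mouth","carrier_grip"):
            print(l,[(np.round(d["point"],1).tolist(),round(d["confidence"],2)) for d in robot.pinpoint(p,l)[:2]])
        if n=="side": cv2.imwrite("pics/"+sys.argv[1],cv2.resize(p["img"][210:330,200:360],(800,600),interpolation=cv2.INTER_CUBIC)[...,::-1])
E
python3 g.py s2.png
```

```text
t: 14.07
tool_pos: [0.3962, -0.1901, 0.3307]
orientation: [1.424, 2.8, -0.0]
force: [1.3, -0.4, 0.3]
opening: 0.0218
t: 14.48
tool_pos: [0.396, -0.191, 0.1542]
orientation: [1.42, 2.801, -0.0]
force: [0.3, -0.6, -1.1]
opening: 0.0217
t: 14.9
tool_pos: [0.3951, -0.1908, 0.065]
orientation: [-1.42, -2.799, -0.0]
force: [-0.1, -0.3, 0.6]
opening: 0.0219
t 14.9 tcp [ 0.3951 -0.1908  0.065 ] F [-0.1 -0.3  0.6] open 0.0219
[[-0.59   0.807 -0.002]
 [ 0.807  0.59   0.001]
 [ 0.003 -0.001 -1.   ]]
q [-0.567 -0.18   2.083  0.     1.241 -1.198]
tcp in carrier [-0.1296  0.001 ] tip in carrier [-0.0476  0.0014] tipz 0.0681 blade yaw -53.809365605001695
side
scraper_tip [([276.0, 261.0], 0.61)]
scraper [([254.6, 250.8], 0.65), ([232.2, 163.4], 0.21)]
slot_mouth [([280.8, 278.4], 0.86)]
carrier_grip [([288.1, 253.9], 0.58)]
top
scraper_tip [([356.4, 228.0], 0.66)]
scraper []
slot_mouth [([314.7, 185.8], 0.83), ([118.5, 194.0], 0.65)]
carrier_grip [([328.2, 186.7], 0.66)]
```

View pics/s2.png

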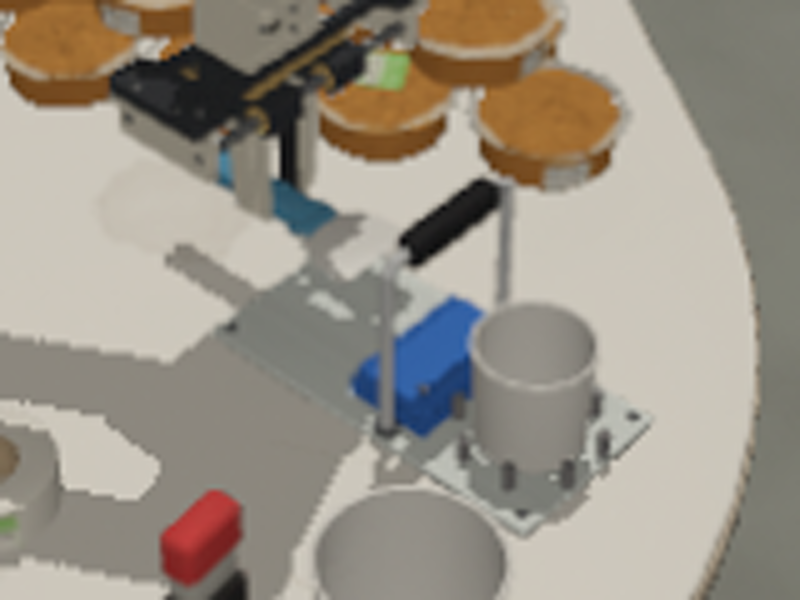

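Side crop: the scraper is held level behind the carrier and pointing at the slot. The gripper body stays clear of the cups. Carrier corners show at (222,325), (527,535) and (650,420), bar ends at (402,252) and (497,190), and the beaker rim is centred at about (534,347). I'll fit the carrier pose independently from this view.

Run:
```python
from h import *
from scipy.optimize import least_squares
w=robot.read_camera("side")
C=lambda a,b:((a-2)/5+200,(b-2)/5+210)
O=[((-.13,-.058,.006),C(222,325)),((.105,-.058,.006),C(527,530)),((.105,.058,.006),C(652,418)),((0,0,.125),C(450,221)),((.062,0,.075),C(534,347)),((0,-.05,.006),C(387,430))]
def T(p,X): c,s=np.cos(p[2]),np.sin(p[2]); return np.array([p[0]+c*X[0]-s*X[1],p[1]+s*X[0]+c*X[1],X[2]])
f=lambda p:np.concatenate([proj(w,T(p,X))-u for X,u in O])
r=least_squares(f,[.47,-.29,-.92],loss="soft_l1",f_scale=1); p=r.x
print(p,np.degrees(p[2])); print(np.round(f(p).reshape(-1,2),1).tolist())
print(proj(w,(.4703+.0,-.2964,.125)),C(450,221))
```

```text
[ 0.47304684 -0.29452601 -0.95739675] -54.85479298341026
[[-1.6, 0.1], [-0.7, 0.5], [1.0, 0.1], [0.3, 0.1], [0.5, -0.6], [0.0, -0.4]]
[289.03781758 254.45241915] (289.6, 253.8)
```

Side fit (0.473,−0.2945,−54.9°) agrees with the wrist fit within 3 mm. I'll use the mean, (0.4715,−0.2955,−54.6°), then correct by +0.7° and 1.5 mm and lower onto the deck.

```bash
sed -i 's/o=np.array(.*/o=np.array([.4715,-.2955]); yaw=np.radians(-54.6)/' g.py
python3 -m jog '[[[0,0,0.7,0,0.15,2,1],[0,0,0,0,0,1.5,1],[0,0,0,0,0,1,1],[0,0,0,0,0,0.5,1],[0,0,0,0,0,0,1]]]'
python3 -m jog '[[[0,0,0,0,0,0,1],[0,0,0,0,0,0,1],[0,0,0,0,0,0,1]]]'
python3 -c "from g import *;rel()"
```

```text
t: 15.87
tool_pos: [0.3962, -0.1899, 0.0144]
orientation: [-1.438, -2.791, -0.0]
force: [0.4, 0.1, 0.8]
opening: 0.022
t: 16.12
tool_pos: [0.3978, -0.1909, 0.0165]
orientation: [1.438, 2.791, -0.0]
force: [0.3, 0.4, -0.5]
opening: 0.0223
t 16.12 tcp [ 0.3978 -0.1909  0.0165] F [ 0.3  0.4 -0.5] open 0.0223
[[-0.581  0.814  0.001]
 [ 0.814  0.581 -0.001]
 [-0.001  0.001 -1.   ]]
q [-0.564 -0.1    2.11  -0.     1.129 -1.183]
tcp in carrier [-0.1279  0.0005] tip in carrier [-0.0459  0.0007] tipz 0.02 blade yaw -54.51384244691646
```

```bash
python3 -m jog '[[[0,0,0,0,0,0.4,1],[0,0,0,0,0,0,1],[0,0,0,-0.8,0,0,1],[0,0,0,-0.8,0,0,1],[0,0,0,0,0,0,1]]]'
python3 -m jog '[[[0,0,0,-0.5,0,0,1],[0,0,0,-0.5,0,0,1],[0,0,0,-0.5,0,0,1],[0,0,0,0,0,0,1]]]'
python3 -c "from g import *;rel()"
```

```text
t: 16.53
tool_pos: [0.4079, -0.2051, 0.0123]
orientation: [1.438, 2.791, -0.001]
force: [-0.3, -0.0, -0.2]
opening: 0.0215
t: 16.87
tool_pos: [0.4159, -0.2166, 0.0119]
orientation: [1.439, 2.792, -0.0]
force: [-0.2, 0.3, -1.1]
opening: 0.0217
t 16.87 tcp [ 0.4159 -0.2166  0.0119] F [-0.2  0.3 -1.1] open 0.0217
[[-0.58   0.814  0.001]
 [ 0.814  0.58  -0.001]
 [-0.001  0.    -1.   ]]
q [-0.59  -0.013  2.037 -0.     1.116 -1.209]
tcp in carrier [-0.0965  0.0003] tip in carrier [-0.0145  0.0004] tipz 0.0152 blade yaw -54.53285762766957
```

No contact force and the tip is about 15 mm in. Continuing.

```bash
python3 -m jog '[[[0,0,0,-0.5,0,0,1],[0,0,0,-0.5,0,0,1],[0,0,0,-0.5,0,0,1],[0,0,0,-0.3,0,0,1],[0,0,0,0,0,0,1]]]'
python3 -m jog '[[[0,0,0,-0.15,0,0,1],[0,0,0,0,0,0,1]]]'
python3 -m jog '[[[0,0,0,-0.1,0,0,1],[0,0,0,0,0,0,1]]]'
python3 g.py s3.png
```

```text
t: 17.28
tool_pos: [0.4261, -0.231, 0.0118]
orientation: [1.439, 2.792, -0.0]
force: [-0.1, 0.1, -0.1]
opening: 0.0222
t: 17.45
tool_pos: [0.4265, -0.2317, 0.0116]
orientation: [-1.439, -2.793, 0.0]
force: [0.3, 0.3, -0.1]
opening: 0.0217
t: 17.62
tool_pos: [0.4271, -0.2324, 0.0116]
orientation: [-1.439, -2.793, -0.0]
force: [0.2, -0.6, 0.2]
opening: 0.0214
t 17.62 tcp [ 0.4271 -0.2324  0.0116] F [ 0.2 -0.6  0.2] open 0.0214
[[-0.581  0.814 -0.   ]
 [ 0.814  0.581  0.   ]
 [ 0.     0.    -1.   ]]
q [-0.604  0.035  1.989  0.     1.117 -1.223]
tcp in carrier [-0.0772  0.0003] tip in carrier [0.0048 0.0005] tipz 0.0149 blade yaw -54.50749933211033
side
scraper_tip []
scraper [([267.5, 273.1], 0.62)]
slot_mouth [([279.0, 278.8], 0.66)]
carrier_grip [([287.8, 253.2], 0.64)]
top
scraper_tip []
scraper []
slot_mouth []
carrier_grip [([326.3, 184.8], 0.83)]
```

View pics/s3.png

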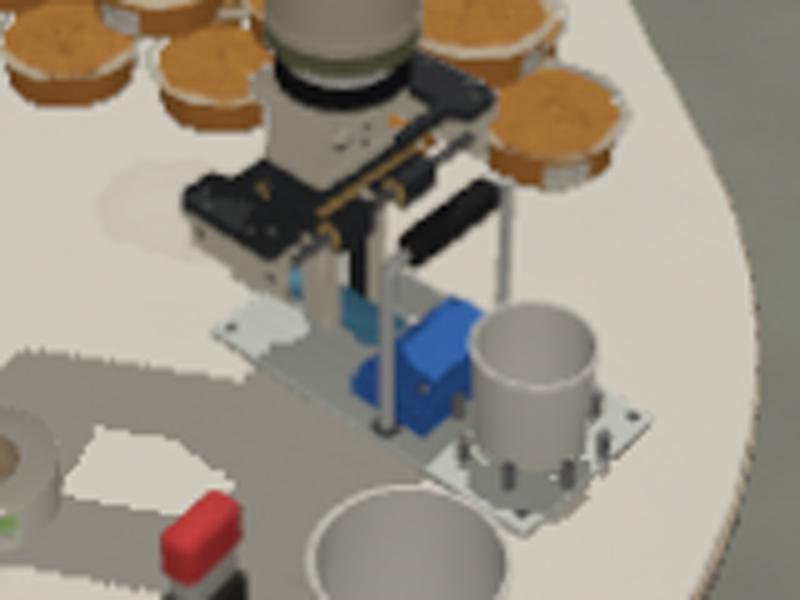

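Side crop: the carrier has not moved and the blade is inside the block. The blue handle's front, near (385,320), is just short of the block, and the grip body is clear of the bar. I'll push 3 mm more toward the stop, then lower and release.

```bash
python3 -m jog '[[[0,0,0,-0.1,0,0,1],[0,0,0,-0.1,0,0,1],[0,0,0,-0.1,0,0,1],[0,0,0,0,0,0,1]]]'
python3 -m jog '[[[0,0,0,0,0,0.15,1],[0,0,0,0,0,0,1],[0,0,0,0,0,0,1]]]'
python3 -m jog '[[[0,0,0,0,0,0,3],[0,0,0,0,0,0,3.6],[0,0,0,0,0,0,4.5],[0,0,0,0,0,0,4.5],[0,0,0,0,0,0,4.5]]]'
python3 -c "from g import *;rel()"
```

```text
t: 18.45
tool_pos: [0.429, -0.2351, 0.0117]
orientation: [1.439, 2.793, -0.0]
force: [-0.0, 0.8, -0.8]
opening: 0.0218
t: 18.7
tool_pos: [0.4287, -0.2347, 0.01]
orientation: [-1.439, -2.792, -0.0]
force: [-0.2, 0.1, 0.0]
opening: 0.0213
t: 19.12
tool_pos: [0.4288, -0.2349, 0.0102]
orientation: [1.439, 2.793, -0.0]
force: [-0.1, -0.2, 0.1]
opening: 0.0445
t 19.12 tcp [ 0.4288 -0.2349  0.0102] F [-0.1 -0.2  0.1] open 0.0445
[[-0.581  0.814  0.   ]
 [ 0.814  0.581 -0.   ]
 [-0.     0.    -1.   ]]
q [-0.606  0.045  1.982 -0.     1.114 -1.225]
tcp in carrier [-0.0741  0.0004] tip in carrier [0.0079 0.0005] tipz 0.0135 blade yaw -54.50911357985612
```

```bash
python3 -m jog '[[[0,0,0,0,0,-0.5,4.5],[0,0,0,0,0,-2,4.5],[0,0,0,0,0,-3.5,4.5],[0,0,0,0,0,-3.5,4.5],[0,0,0,0,0,-3.5,5]]]'
python3 -m jog '[[[0,0,0,0,0,-4,5],[0,0,0,0,0,-4,5],[0,0,0,0,0,-4,5],[0,0,0,0,0,0,5]]]'
python3 -m jog '[[[0,0,7,0,0,0,5],[0,0,7,0,0,0,5],[0,0,7,0,0,0,5],[0,0,7,0,0,0,5],[0,0,7,0,0,0,5]]]' >/dev/null
python3 -m jog '[[[0,0,7,0,0,0,5],[0,0,7,0,0,0,5],[0,0,7,0,0,0,5],[0,0,7,0,0,0,5],[0,0,7,0,0,0,5]]]' >/dev/null
python3 -m jog '[[[0,0,7,0,0,0,5],[0,0,7,0,0,0,5],[0,0,6,0,0,0,5],[0,0,0,0,0,0,5],[0,0,0,0,0,0,5]]]'
cat > k.py <<'E'
from g import *
s,Rm=rel(); 
w=robot.read_camera("wrist"); save(w,"w5.png")
for l,z in(("carrier_grip",.125),("scraper",.006),("slot_mouth",.0135),("beaker",.006)):
    print(l,[(np.round(d["point"]).tolist(),round(d["confidence"],2),np.round(C.T@(onz(w,d["point"],z)[:2]-o),3)) for d in robot.pinpoint(w,l)[:2]])
E
python3 k.py
```

```text
t: 19.53
tool_pos: [0.4283, -0.2345, 0.1417]
orientation: [-1.438, -2.792, -0.0]
force: [0.3, -0.3, 1.1]
opening: 0.048
t: 19.87
tool_pos: [0.4318, -0.2369, 0.2704]
orientation: [1.432, 2.78, -0.003]
force: [0.8, -0.4, 0.1]
opening: 0.05
t: 21.12
tool_pos: [0.4288, -0.2348, 0.2602]
orientation: [2.99, 0.962, 0.0]
force: [-0.8, 0.5, -0.3]
opening: 0.05
t 21.12 tcp [ 0.4288 -0.2348  0.2602] F [-0.8  0.5 -0.3] open 0.05
[[ 0.812  0.583  0.   ]
 [ 0.583 -0.812 -0.   ]
 [ 0.     0.    -1.   ]]
q [-0.606 -0.188  1.725 -0.     1.604  0.342]
tcp in carrier [-0.0742  0.0003] tip in carrier [-0.0738 -0.0817] tipz 0.2635 blade yaw -144.32141707888877
carrier_grip [([317.0, 191.0], 0.6, array([ 0.   , -0.002]))]
scraper [([253.0, 175.0], 0.79, array([-0.074, -0.007]))]
slot_mouth [([282.0, 172.0], 0.76, array([-0.029, -0.   ]))]
beaker [([340.0, 170.0], 0.88, array([0.063, 0.003]))]
```

View pics/w5.png

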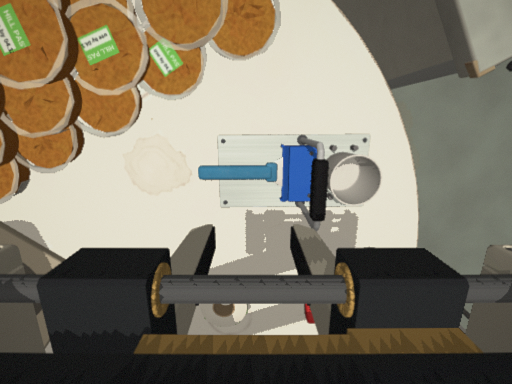

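Wrist view: the scraper lies straight in the slot, handle from (198,172) to (277,172). The roughly 8 mm gap to the block front matches full depth. The beaker stands in its pins at (353,180). Network check: grip at (0,−2) mm and scraper origin at x=−74 mm in the carrier frame, so depth is about 37–38 mm. Next, take the handle.

```bash
python3 -m jog '[[[0,0,0,0,3.7,0,5],[0,0,0,0,3.7,0,5],[0,0,0,0,0,2,5],[0,0,0,0,0,3.5,5],[0,0,0,0,0,3.5,5]]]'
python3 -m jog '[[[0,0,0,0,0,3,5],[0,0,0,0,0,2,5],[0,0,0,0,0,1.4,5],[0,0,0,0,0,0,5],[0,0,0,0,0,0,5]]]'
python3 -c "
from g import *
rel(); s=robot.read_camera('side'); print([(d['point'],d['confidence']) for d in robot.pinpoint(s,'carrier_grip')],proj(s,(.4715,-.2955,.125)))"
```

```text
t: 21.78
tool_pos: [0.4728, -0.2963, 0.17]
orientation: [2.99, 0.958, 0.002]
force: [0.1, 0.6, -0.8]
opening: 0.0496
t: 22.2
tool_pos: [0.4712, -0.2947, 0.1055]
orientation: [-2.99, -0.958, 0.002]
force: [0.3, 0.1, 1.3]
opening: 0.0504
t 22.2 tcp [ 0.4712 -0.2947  0.1055] F [0.3 0.1 1.3] open 0.0504
[[ 0.814  0.581 -0.002]
 [ 0.581 -0.814  0.001]
 [-0.001 -0.002 -1.   ]]
q [-0.651  0.096  1.736  0.     1.311  0.3  ]
tcp in carrier [-0.0008  0.0002] tip in carrier [-0.0007 -0.0818] tipz 0.1089 blade yaw -144.47099112113906
[([288.9, 255.7], 0.58)] [289.39269629 254.18088136]
```

```bash
python3 -m jog '[[[0,0,0,0,0,0,3],[0,0,0,0,0,0,2],[0,0,0,0,0,0,1],[0,0,0,0,0,0,1],[0,0,0,0,0,0,1]]]' 15
python3 -m jog '[[[0,0,0,0,0,0,1],[0,0,0,0,0,0,1],[0,0,0,0,0,0,1],[0,0,0,0,0,0,1],[0,0,0,0,0,-0.1,1]]]' 50
python3 -m jog '[[[0,0,0,0,0,-0.2,1],[0,0,0,0,0,-0.4,1],[0,0,0,0,0,-0.6,1],[0,0,0,0,0,-0.6,1],[0,0,0,0,0,-0.6,1]]]'
```

```text
t: 22.72
tool_pos: [0.4719, -0.2952, 0.1065]
orientation: [2.992, 0.957, 0.001]
force: [0.1, -0.1, 0.0]
opening: 0.0212
t: 23.13
tool_pos: [0.4713, -0.2947, 0.1065]
orientation: [-2.991, -0.957, 0.001]
force: [-0.8, 0.2, -6.3]
opening: 0.0154
t: 23.55
tool_pos: [0.4717, -0.295, 0.1317]
orientation: [-2.992, -0.957, 0.0]
force: [0.3, -0.1, -6.3]
opening: 0.0156
```

```bash
python3 g.py s4.png
```

```text
t 23.55 tcp [ 0.4717 -0.295   0.1317] F [ 0.3 -0.1 -6.3] open 0.0156
[[ 0.814  0.581 -0.   ]
 [ 0.581 -0.814  0.   ]
 [-0.    -0.    -1.   ]]
q [-0.651  0.071  1.713  0.     1.358  0.3  ]
tcp in carrier [-0.0003  0.0005] tip in carrier [-0.0001 -0.0815] tipz 0.135 blade yaw -144.5118203592447
side
scraper_tip []
scraper [([269.8, 267.9], 0.71)]
slot_mouth [([279.7, 269.7], 0.88)]
carrier_grip [([285.0, 246.9], 0.9)]
top
scraper_tip [([356.4, 230.0], 0.52)]
scraper [([302.6, 196.8], 0.59)]
slot_mouth [([313.4, 188.7], 0.77)]
carrier_grip [([328.2, 187.3], 0.87), ([119.7, 195.2], 0.26)]
```

View pics/s4.png

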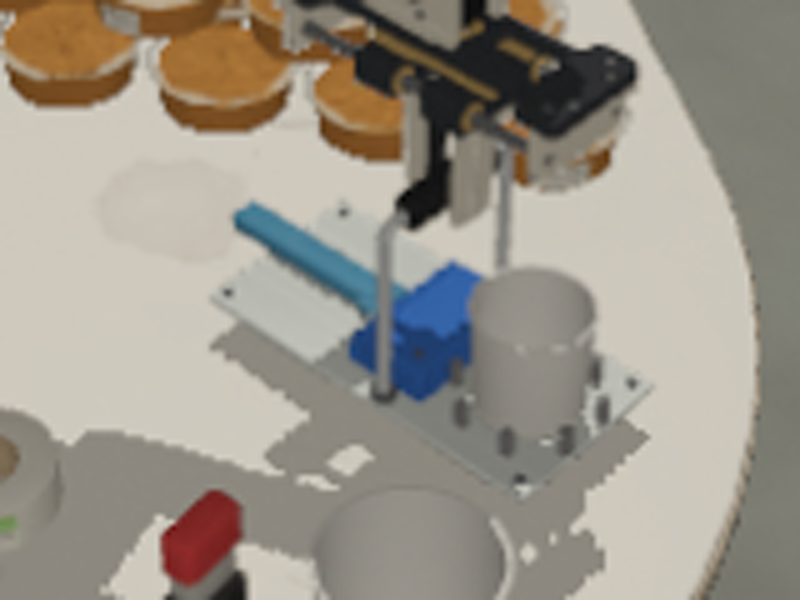

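Carrier is off the table (6.3 N) and level: deck corners at (212,297) and (520,492) have each risen about 35 px. The scraper is in its slot and the beaker is between its pins. Next I'll raise it to about 12 cm with smooth ramps.

```bash
python3 -m jog '[[[0,0,0,0,0,-0.3,1],[0,0,0,0,0,-0.6,1],[0,0,0,0,0,-0.8,1],[0,0,0,0,0,-0.8,1],[0,0,0,0,0,-0.8,1]]]'
python3 -m jog '[[[0,0,0,0,0,-0.8,1],[0,0,0,0,0,-0.8,1],[0,0,0,0,0,-0.8,1],[0,0,0,0,0,-0.8,1],[0,0,0,0,0,-0.8,1]]]'
python3 -m jog '[[[0,0,0,0,0,-0.8,1],[0,0,0,0,0,-0.6,1],[0,0,0,0,0,-0.4,1],[0,0,0,0,0,-0.2,1],[0,0,0,0,0,0,1]]]'
python3 -m jog '[[[0,0,0,0,0,0,1],[0,0,0,0,0,0,1],[0,0,0,0,0,0,1],[0,0,0,0,0,0,1],[0,0,0,0,0,0,1]]]'
python3 g.py s5.png
```

```text
t: 24.47
tool_pos: [0.4721, -0.2953, 0.1656]
orientation: [2.991, 0.957, 0.001]
force: [0.1, -0.3, -6.8]
opening: 0.016
t: 24.88
tool_pos: [0.4718, -0.2951, 0.205]
orientation: [2.992, 0.957, 0.0]
force: [-0.8, -0.3, -6.7]
opening: 0.0156
t: 25.3
tool_pos: [0.4719, -0.2952, 0.2246]
orientation: [2.992, 0.957, 0.001]
force: [0.0, -0.2, -6.2]
opening: 0.0157
t: 25.72
tool_pos: [0.4717, -0.295, 0.2238]
orientation: [-2.992, -0.957, 0.0]
force: [0.2, 0.7, -6.4]
opening: 0.016
t 25.72 tcp [ 0.4717 -0.295   0.2238] F [ 0.2  0.7 -6.4] open 0.016
[[ 0.814  0.581 -0.   ]
 [ 0.581 -0.814  0.   ]
 [-0.    -0.    -1.   ]]
q [-0.651  0.011  1.604  0.     1.527  0.3  ]
tcp in carrier [-0.0003  0.0004] tip in carrier [-0.0002 -0.0816] tipz 0.2271 blade yaw -144.51389102738727
side
scraper_tip [([231.3, 159.6], 0.43), ([241.0, 333.4], 0.36)]
scraper [([267.2, 242.1], 0.79)]
slot_mouth [([279.3, 244.0], 0.75)]
carrier_grip [([287.4, 217.5], 0.61)]
top
scraper_tip []
scraper [([306.8, 197.1], 0.67)]
slot_mouth [([321.3, 185.5], 0.7)]
carrier_grip [([335.9, 182.2], 0.69)]
```

View pics/s5.png

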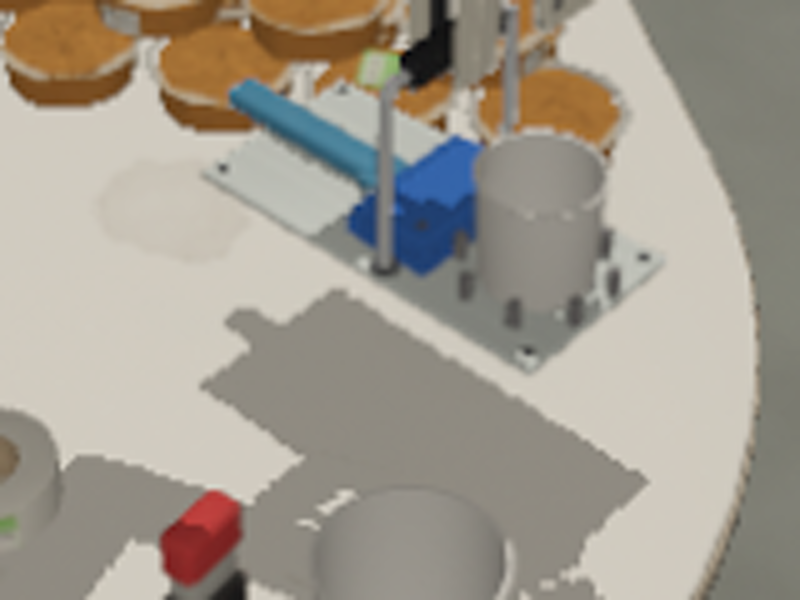

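Side crop: the carrier hangs level about 118 mm up, with the beaker in its pins at (540,225), the scraper still in the slot, and the stamp untouched. Handing in.

```bash
python3 -c "
from plant import robot
print(robot.close_job())"
```

```text
the job is handed in; nothing more can be done
None
```

The scraper is in the carrier's slot and released. The carrier is held by its black handle about 118 mm above the table, and I handed the job in at about 26 s. The hand-in reports no verdict.

- **Scraper:** I slid it in with no contact force and let go while the carrier stood on the table. Depth is about 37–38 mm from the arm pose; the wrist picture after release agreed (origin at −74 mm, handle-to-block gap about 8 mm).
- **Lift:** The carrier showed no visible tilt and hung steady on a 6.4 N load, with the fingers 16 mm apart on the bar. The tool pointed straight down.
- **Last side picture:** The beaker stood between its pins, the scraper was in its slot, and the stamp was where it had been. The paste cup was out of that crop; the arm passed well clear of it.
- **Disagreements:** My first overlay fit of the carrier was about 5 mm off, so I redid it. The refit and a separate side-view fit agreed to about 3 mm, and I used their mean. Near the end the trained networks gave a few false scraper-tip hits on other objects; I did not use them. I viewed 12 pictures, two over budget.

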